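# Close up a row of border cuts to the head of the galley

### The job

Five border cuts (small metal-topped wooden blocks) stand touching in a row against the far rim of the steel galley, and a sixth stands out of line near the tail of the row, at the open foot. Push the sixth in square against the rim behind the row, then push from behind it so that all six close up and travel along the rim as one train, until the row is fully home against the head with no gaps and still lies along the rim. Only push with the fingers: do not lift or tip a cut or let the row come apart, and leave everything else where it is.

Things in the scene. Friction and masses are not known exactly. Their poses are not given: they have to be found in the camera images.
- galley: Fixed sheet-steel tray, 222 mm wide (x) by 330 mm long (y), turned up to 0.3 rad. Origin: centre of its underside; x points to the far long rim, y from head to foot, z up. Floor 2 mm thick, rims 2 mm thick, 18 mm high: far rim's inner face at x = +109 mm, near rim's at x = -109 mm, head's at y = -163 mm (robot's right). The foot (+y end, robot's left) is open, no rim.
- head (a point): Point on the galley's floor at the head's inner face, on the line along which the row's centres run (21 mm in from the far rim). Same axes as the galley. The centre of the first cut ends 15 mm from it along the galley's +y.
- cut1: Border cut, the first of the row, nearest the head; starts 55 to 100 mm short of it. Loose metal-topped wooden block, 42 mm across the galley (its x), 30 mm along it (its y), 23 mm tall, about 60 g. Origin: centre of its underside, axes as the galley's.
- cut2: Border cut, number 2 of the row, behind cut1. Loose metal-topped wooden block, 42 mm across the galley (its x), 30 mm along it (its y), 23 mm tall, about 60 g. Origin: centre of its underside, axes as the galley's.
- cut3: Border cut, number 3 of the row, behind cut2. Loose metal-topped wooden block, 42 mm across the galley (its x), 30 mm along it (its y), 23 mm tall, about 60 g. Origin: centre of its underside, axes as the galley's.
- cut4: Border cut, number 4 of the row, behind cut3. Loose metal-topped wooden block, 42 mm across the galley (its x), 30 mm along it (its y), 23 mm tall, about 60 g. Origin: centre of its underside, axes as the galley's.
- cut5: Border cut, number 5, the tail of the row as it starts. Loose metal-topped wooden block, 42 mm across the galley (its x), 30 mm along it (its y), 23 mm tall, about 60 g. Origin: centre of its underside, axes as the galley's.
- cut6: Border cut, the stray sixth: starts behind the tail and 50 to 75 mm off the line of the row (-x), askew by up to 0.3 rad, its centre 43 to 54 mm behind cut5's along the galley. Pushing all six takes only 1 to 3 N. Loose metal-topped wooden block, 42 mm across the galley (its x), 30 mm along it (its y), 23 mm tall, about 60 g. Origin: centre of its underside; axes as galley when square.
- lino: Bystander: mounted linocut 90 x 70 x 23 mm, lying loose in the galley beside the row's path, near the head. Origin: centre of its underside.
- quoin: Bystander: pair of steel wedges 76 x 23 x 16 mm, loose in the galley. Origin: centre of its underside, x lengthwise.
- furniture: Bystander: wooden spacing stick 25 x 100 x 16 mm, loose in the galley along the near rim. Origin: centre of its underside, y lengthwise.
- planer: Bystander: wooden planer block 150 x 85 x 46 mm, on the table beyond the head. Origin: at its underside, near the middle.
- composing_stick: Bystander: steel composing stick 50 x 230 x 17 mm, on the table beyond the far rim. Origin: at its underside, near the middle.
- ink_tin: Bystander: closed round ink tin, 97 mm across, 42 mm tall, on the table beyond the foot. Origin: at its underside, near the middle.
Not all that is in view belongs to the job. Leave any pink look-alike of the cut4 alone.

How it is judged (in metres and radians):
On the way:
1. the sixth cut stands square against the rim and touches the tail of the row (all six closed up in line) before the row reaches the head (still 10 mm or more short of it) (x of cut6 in the frame of galley above 0.084 m and angle between the x axis of cut6 and the x axis of galley, either way round below 0.1 rad and distance between cut5 and cut6 below 0.0325 m and y of cut1 in the frame of galley above -0.138 m), for 0.05 s.
At the end, for the whole second after the job is handed in: The six cuts stand flat in the galley in their row: the first within 2.5 mm of the head's inner face, no more than 5 mm of gaps in the whole row, each within 3 mm of the far rim and square to it within 0.06 rad, all at rest (y of cut1 in the frame of galley below -0.1455 m and y of cut2 in the frame of galley below -0.115 m and y of cut3 in the frame of galley below -0.0845 m and y of cut4 in the frame of galley below -0.054 m and y of cut5 in the frame of galley below -0.0235 m and y of cut6 in the frame of galley below 0.007 m and x of each of cut1, cut2, cut3, cut4, cut5, cut6 in the frame of galley above 0.085 m and angle between the x axis of each of cut1, cut2, cut3, cut4, cut5, cut6 and the x axis of galley, either way round below 0.06 rad and z of each of cut1, cut2, cut3, cut4, cut5, cut6 in the frame of galley below 0.005 m and linear speed of each of cut1, cut2, cut3, cut4, cut5, cut6 below 0.01 m/s); the robot touches nothing.
It fails at once if a cut is lifted (6 mm or more off the galley's floor) or tipped (z of any of cut1, cut2, cut3, cut4, cut5, cut6 in the frame of galley above 0.008 m or angle between any of cut1, cut2, cut3, cut4, cut5, cut6's own z axis and vertical above 0.25 rad).
It fails at once if the row of five comes apart (gaps of 8 mm or more between its first and last cut) (distance between cut1 and cut5 above 0.1288 m).
It fails at once if a bystander is moved by 10 mm or more (distance of any of lino, quoin, furniture, planer, composing_stick, ink_tin from where it was at the start of the episode above 0.01 m).
It also fails if it takes over 48 s, if anything falls off the work surface, if the arm or the gripper's body presses on something with over 40 N, if the wrist force passes 120 N, or if a joint passes its speed limit or range.

### The arm

A 6-joint arm with a two-finger parallel gripper is mounted at the origin on the work surface. World frame = base frame: x ahead of the robot, y to its left, z up, the work surface at z = 0. Lengths are in mm, angles in rad, forces in N, time in s.
With the tool pointing down it reaches from about 350 to 975 mm from the base axis. Payload 7.1 kg.
Tool frame: the origin (TCP) lies on the front face of the gripper's body, between the roots of the fingers; the fingertips stand 80 mm ahead of it and the grasp point (between the pads) lies 61 mm ahead of it (env.tips_ahead is the distance from the TCP to the fingertips, in mm); z points along the fingers, y is the line along which they close (so a half turn about z gives the same grasp; the last joint's range is limited). The gripper opens to 88 mm and grips with 3 to 60 N. Pads are 20 mm wide; open, the fingers measure 115 mm over their backs; the gripper's body (75 mm by 178 mm) begins 61 mm behind the grasp point.
Start: joints at [1.147, 0.423, 1.63, -0, 1.089, -0.019], TCP at [246.115, 574.485, 302.675] pointing down, gripper open.
Joint ranges: [-3, 3], [-0.9, 2.11], [0.09, 2.58], [-1.31, 4.45], [0.11, 2.69], [-2.54, 2.54]. Speed limits (rad/s): [2.39, 2.39, 3.01, 3.14, 3.14, 3.14].

### API

Orientations are given as a unit quaternion [x, y, z, w].
In Python, from station import env, set_gripper, viewer, workorder gives the robot as it stands. Calls block until the motion is done:
- env.reach(position, orientation): joint-space move of the TCP to a pose.
- env.move_l(position, rot=None, rate=150, f_stop=None): straight line of the TCP; rot=None keeps the orientation; rate is the mean speed in mm/s. With f_stop (N) it stops when the force on the tool has changed by that much, and returns True; else False.
- env.move_joints(angles): joint-space move.
- set_gripper(opening): finger opening in mm; the grip force is fixed at half the most; returns when the fingers have stopped.
- env.hold(seconds).
- env.ik(position, orientation): joint angles nearest the present ones, or None.
- env.read_state(): the state.
- viewer.camera(name): name is "scene" or "top"; returns the picture (420x560x3 uint8, blue, green, red); there is no depth.
- viewer.camera_params(name): a dict with "fx", "fy", "cx", "cy" (pixels), "pose" (4x4, takes a point from camera to world coordinates). Camera axes: x right, y up, looking along -z (the intrinsics and any distortion apply to the point x, -y, -z); pixel columns grow to the right and rows downward; lengths in mm; the calibration is good to about 2 mm. A picture is of the moment at which its call begins. camera_params takes no time and is no camera call.
A pose or a line that the arm cannot do raises env.IKError and nothing moves.
- workorder.sign_off(): hands the job in; it is judged then, once.
The state is a dict: "time_s": time; "qpos": joint angles; "dq": joint speeds; "tau": joint torques, N m; "tool_pos": TCP position; "orientation": TCP orientation; "force": force on the tool from outside, world axes, zero at the start; "wrist_torque": the same for the moment, N m; "width": finger opening in mm; "grip_force": force on a finger pad.
Only numpy, scipy, OpenCV 4.12 (cv2) and the standard library are available. Lean on these libraries where they do the work, as an engineer would, in place of code of your own. Each camera call takes 0.05 s, during which the arm holds its last target. There are 200 camera calls.

## Working session

There is one attempt and no reset: what is moved stays moved. The work goes in short steps, each a Python script; the robot and the scene stay as the last script left them, time stands still between calls to the robot, and variables do not carry over. Pictures are saved under pics/ and viewed, at most 10 in all, crops included, and the job is handed in when it is done.

```bash
mkdir -p pics; ls
python3 - <<'E'
from station import env, viewer
import cv2
for n in("scene","top"):
    cv2.imwrite(f"pics/{n}0.png",viewer.camera(n)); p=viewer.camera_params(n); print(n,{k:(v if k!="pose" else v.round(3).tolist() if hasattr(v,'round') else v) for k,v in p.items()})
s=env.read_state(); print(s["time_s"],s["orientation"],s["tool_pos"],env.tips_ahead)
E
```

```text
pics
scene {'fx': 398.72167714127875, 'fy': 398.72167714127875, 'cx': 282.4927721690333, 'cy': 214.55069754017103, 'pose': [[-0.276, -0.721, 0.635, 1251.181], [0.961, -0.203, 0.187, 172.4], [-0.006, 0.662, 0.749, 822.622], [0.0, 0.0, 0.0, 1.0]]}
top {'fx': 444.9928797896319, 'fy': 444.9928797896319, 'cx': 285.5329134780082, 'cy': 209.3933229127043, 'pose': [[-0.048, 0.975, -0.217, 387.083], [-0.999, -0.048, 0.005, -20.438], [-0.005, 0.217, 0.976, 1066.401], [0.0, 0.0, 0.0, 1.0]]}
0.1 [ 2.01014984e-01  9.79587926e-01 -6.70841038e-04 -1.43810834e-04] [245.95319439 574.14745379 301.97526611] 80.0
```

View pics/top0.png

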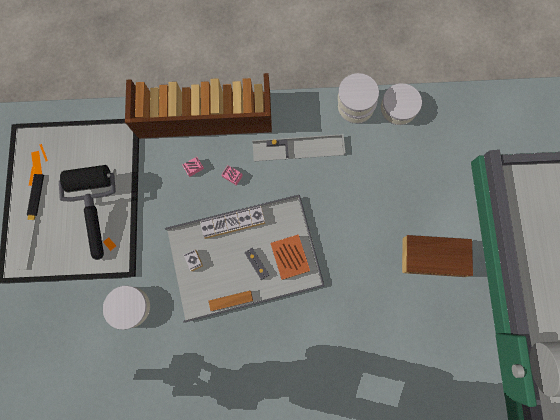

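View pics/scene0.png

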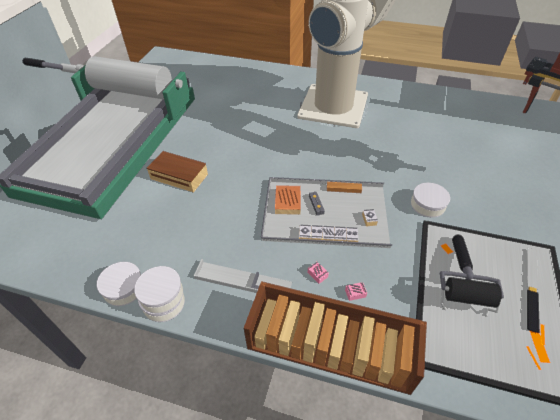

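The top view shows the galley (166–328, 196–320), the row at (200–264, 207–235) and the stray at (193,260). The two pink blocks at (193,167) and (233,175) lie outside the galley, so they are look-alikes to leave alone. I'll confirm this in one enlarged crop.

Run:
```python
import cv2,numpy as np
a=cv2.imread("pics/top0.png")[185:330,155:335]; b=cv2.imread("pics/scene0.png")[170:250,255:400]
a=cv2.resize(a,None,fx=4,fy=4,interpolation=cv2.INTER_CUBIC)
cv2.imwrite("pics/c_top.png",a)
cv2.imwrite("pics/c_sc.png",cv2.resize(b,None,fx=5,fy=5,interpolation=cv2.INTER_CUBIC))
```

```text
(no output)
```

View pics/c_top.png

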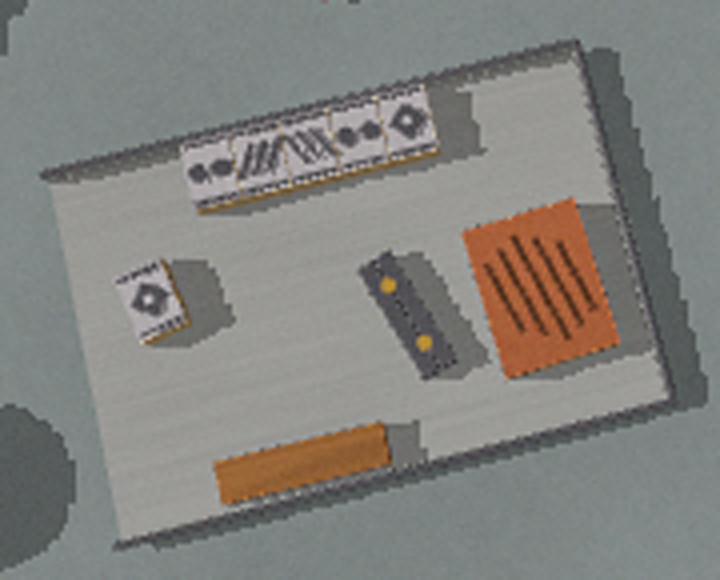

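View pics/c_sc.png

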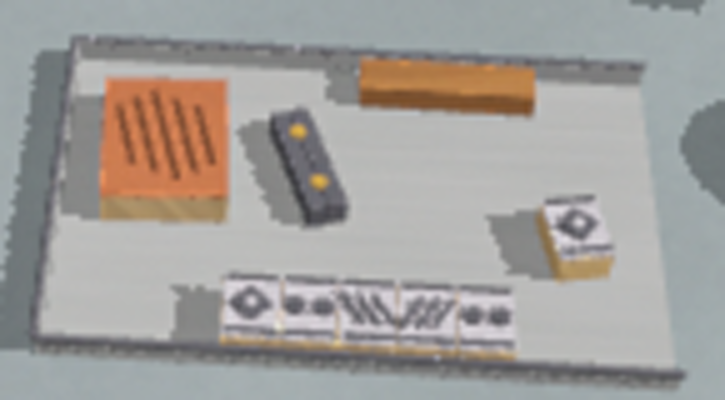

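The crops show five white-topped cuts against the far rim. In the top crop (x4) the row's corners are about (180,146), (432,86), (440,152) and (198,210), and the stray's are (115,279), (162,259), (188,322) and (146,341). The galley corners are (42,174), (578,42), (672,402) and (118,548). I'll cast rays onto planes at those heights.

```bash
cat > h.py <<'E'
import numpy as np, cv2
from station import env, viewer, set_gripper
def ray(name,px,z):
    p=viewer.camera_params(name); T=np.array(p["pose"]); out=[]
    for u,v in np.atleast_2d(px):
        d=T[:3,:3]@np.array([(u-p["cx"])/p["fx"],-(v-p["cy"])/p["fy"],-1]); o=T[:3,3]
        out.append((o+d*(z-o[2])/d[2])[:2])
    return np.array(out)
def fit(model,pts):  # 2D rigid: angle, translation, rms
    m=model-model.mean(0); q=pts-pts.mean(0)
    a=np.arctan2((m[:,0]*q[:,1]-m[:,1]*q[:,0]).sum(),(m*q).sum())
    R=np.array([[np.cos(a),-np.sin(a)],[np.sin(a),np.cos(a)]])
    return a,pts.mean(0)-R@model.mean(0),np.sqrt(((q-m@R.T)**2).sum(1).mean())
def rect(w,l): return np.array([[w,l],[w,-l],[-w,-l],[-w,l]])/2. # far-foot, far-head, near-head, near-foot
E
python3 - <<'E'
from h import *
T=lambda c:np.array(c)/4+[155,185]; S=lambda c:np.array(c)/5+[255,170]
obs={"galley":(rect(222,330),18,[(42,174),(578,42),(672,402),(118,548)],[(685,375),(33,350),(75,38),(645,65)]),
"row":(rect(42,150),25,[(180,146),(432,86),(440,152),(198,210)],[(514,350),(222,343),(222,274),(516,290)]),
"cut6":(rect(42,30),25,[(115,279),(162,259),(188,322),(146,341)],[(613,250),(557,263),(540,201),(597,195)])}
for k,(m,z,t,s) in obs.items():
    for n,px in(("top",T(t)),("scene",S(s))):
        P=ray(n,px-0.4,z); a,c,r=fit(m,P)
        print(k,n,"ang %.3f"%a,c.round(1),"rms %.1f"%r,"sides",np.linalg.norm(P-np.roll(P,-1,0),axis=1).round(0))
        if k=="galley": globals()["g"+n]=(a,c)
        else:
            A,C=globals()["g"+n]; d=c-C; print("   in galley", (d@np.array([[np.cos(A),-np.sin(A)],[np.sin(A),np.cos(A)]])).round(1), round(a-A,3))
E
```

```text
galley top ang 0.202 [511.9  79.8] rms 1.1 sides [331. 222. 329. 224.]
galley scene ang 0.212 [516.9  80.7] rms 3.9 sides [330. 232. 331. 225.]
row top ang 0.190 [594.9 101.2] rms 2.1 sides [154.  41. 147.  40.]
   in galley [85.6  4.3] -0.012
row scene ang 0.222 [601.8 103.6] rms 2.1 sides [147.  46. 152.  40.]
   in galley [87.9  4.5] 0.009
cut6 top ang 0.403 [509.  196.9] rms 1.5 sides [30. 41. 26. 41.]
   in galley [ 20.6 115.3] 0.201
cut6 scene ang 0.396 [513.3 198.4] rms 2.3 sides [32. 44. 32. 39.]
   in galley [ 21.4 115.8] 0.183
```

Sizes match within about 2 mm. The row is at galley x≈88, with cut1 about 92 mm short, and cut6 is at (21,115.5) at +0.19 rad. All of this fits the description. Next I push cut6 to the rim.

```bash
cat >> h.py <<'E'
GA=0.205; GC=np.array([513.5,80.3])
RG=np.array([[np.cos(GA),-np.sin(GA)],[np.sin(GA),np.cos(GA)]])
def W(x,y,tip): return [*(GC+RG@[x,y]),tip+80.]      # galley xy, fingertip height -> TCP
def G(p): return RG.T@(np.array(p[:2])-GC)
def Q(b):  # tool down, tool y at world angle b
    h=(b+np.pi/2)/2; return [np.cos(h),np.sin(h),0,0]
def say(t):
    s=env.read_state(); print(t,"t%.1f"%s["time_s"],"G",G(s["tool_pos"]).round(1),"tip",round(s["tool_pos"][2]-80,1),"F",(RG.T@np.array(s["force"])[:2]).round(2),"w",round(s["width"],1))
E
python3 - <<'E'
from h import *
q=Q(GA-np.pi/2)
for qq in (Q(GA-np.pi/2),Q(GA+np.pi/2),Q(GA),Q(GA+np.pi)):
    j=env.ik(W(0,115,60),qq); print(None if j is None else np.round(j,2))
set_gripper(5)
best=min((Q(GA-np.pi/2),Q(GA+np.pi/2)),key=lambda o:abs(env.ik(W(-30,116,60),o)[5]))
env.reach(W(-30,116,60),best); say("above")
env.move_l(W(-30,116,9),rate=60,f_stop=6); say("down")
hit=env.move_l(W(64,116,9),rate=30,f_stop=4); say(f"rim {hit}")
cv2.imwrite("pics/s1.png",viewer.camera("scene"))
p=G(env.read_state()["tool_pos"])
env.move_l(W(p[0]-20,116,9),rate=80)
env.move_l(W(p[0]-20,116,80),rate=120)
say("up")
E
```

```text
[ 0.35  0.53  1.94 -0.    0.67  1.72]
[ 0.35  0.53  1.94 -0.    0.67 -1.42]
[ 0.35  0.53  1.94 -0.    0.67  0.15]
None
above t3.1 G [-29.6 116.6] tip 60.3 F [-0.46  0.11] w 4.9
down t4.1 G [-29.8 116. ] tip 9.2 F [-0.25 -0.56] w 5.0
rim True t6.7 G [ 55.9 116. ] tip 8.6 F [0.4  0.52] w 4.8
up t7.8 G [ 35.5 116. ] tip 79.7 F [-0.49  0.25] w 5.2
```

Run:
```python
from h import *
env.reach(W(70,185,80),Q(GA)); say("park")
a=viewer.camera("scene");b=viewer.camera("top")
cv2.imwrite("pics/s2.png",a);cv2.imwrite("pics/t2.png",b)
A=cv2.resize(a[170:250,255:400],(798,440),interpolation=cv2.INTER_CUBIC)
cv2.imwrite("pics/c_s2.png",A)
cv2.imwrite("pics/c_t2.png",cv2.resize(b[185:330,155:335],None,fx=4,fy=4,interpolation=cv2.INTER_CUBIC))
```

```text
park t9.3 G [ 69.7 184.8] tip 79.6 F [ 0.14 -0.34] w 5.0
```

View pics/c_s2.png

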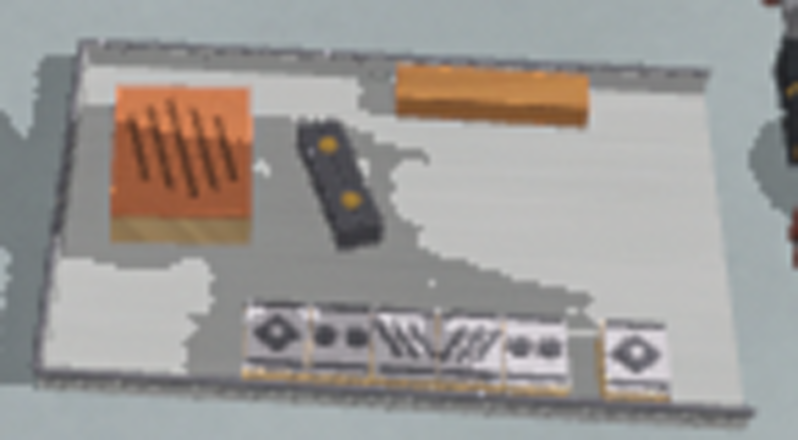

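View pics/c_t2.png

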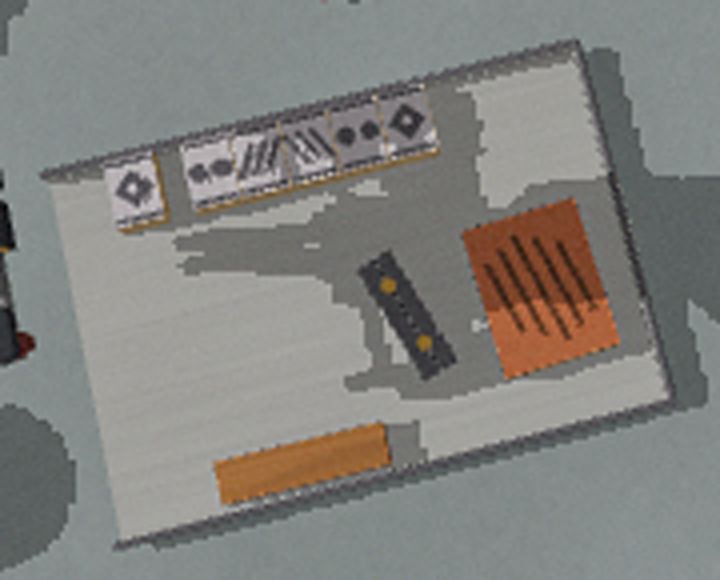

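cut6 is square at the rim, at about (135,190) in the top crop, with a ~20 mm gap to the tail. Now I push the train home.

Run:
```python
from h import *
q=Q(GA); set_gripper(8)
env.move_l(W(86.5,152,40),rate=120)
env.move_l(W(86.5,152,9),rate=60,f_stop=6); say("down")
h=env.move_l(W(86.8,100,9),rate=30,f_stop=8); say(f"mid {h}")
if not h:
    h=env.move_l(W(88,18,9),rate=25,f_stop=8); say(f"home {h}")
cv2.imwrite("pics/s3.png",viewer.camera("scene"))
b=viewer.camera("top"); a=viewer.camera("scene")
A=cv2.resize(a[170:250,255:400],(720,397),interpolation=cv2.INTER_CUBIC)
cv2.imwrite("pics/c_3.png",A)
```

```text
down t11.0 G [ 86.5 152. ] tip 8.8 F [0.12 0.18] w 8.1
mid False t12.9 G [ 86.6 100. ] tip 9.0 F [-2.37  4.51] w 7.8
home True t15.4 G [86.8 28. ] tip 8.7 F [0.03 2.14] w 8.2
```

View pics/c_3.png

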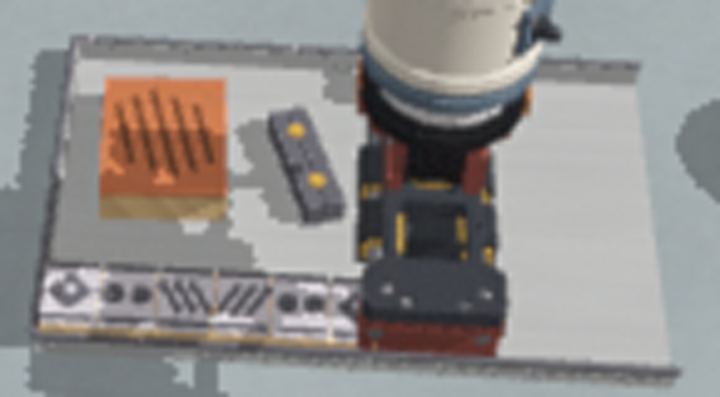

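The row is touching the head, and the stop at y=28 matches the expected 27. I'll give it one more gentle nudge, then retreat and check.

Run:
```python
from h import *
h=env.move_l(W(86.8,22,9),rate=12,f_stop=9); say(f"nudge {h}")
p=G(env.read_state()["tool_pos"])
env.move_l(W(86.8,p[1]+25,9),rate=60); env.move_l(W(86.8,p[1]+25,80),rate=120)
env.reach(W(70,185,100),Q(GA)); say("park")
a=viewer.camera("scene");b=viewer.camera("top")
A=cv2.resize(a[170:250,255:400],(798,440),interpolation=cv2.INTER_CUBIC)[180:]
B=cv2.resize(b[190:250,190:325],(798,340),interpolation=cv2.INTER_CUBIC)
cv2.imwrite("pics/c_4.png",np.vstack([A,B]))
```

```text
nudge True t15.8 G [86.  27.8] tip 8.1 F [0.37 1.98] w 7.9
park t17.8 G [ 69.5 185.3] tip 99.1 F [-0.34 -0.49] w 8.1
```

View pics/c_4.png

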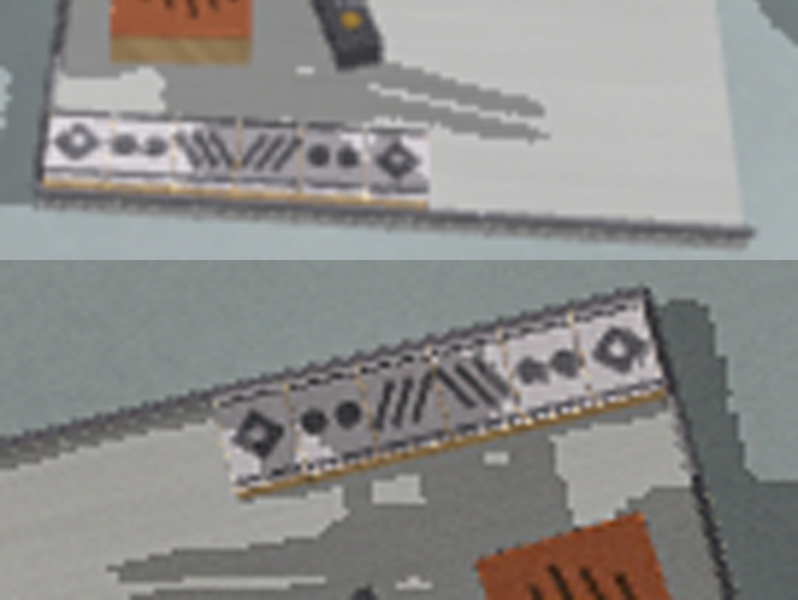

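The row is home and closed up, but cut6's outer edge may be about 1 mm off the rim. I'll check the clearance to the quoin and lino, then press the tail lightly toward the rim.

Run:
```python
from h import *
P=ray("top",np.array([(360,268),(390,250),(465,232),(575,198)])/4+[155,185],18)
g=np.array([G(p) for p in P]); print(g.round(0))
y=0
if all(abs(a[1]-y)>40 or a[0]<20 for a in g):
    set_gripper(8)
    q=min((Q(GA-np.pi/2),Q(GA+np.pi/2)),key=lambda o:abs(env.ik(W(46,y,80),o)[5]))
    env.reach(W(46,y,80),q); env.move_l(W(46,y,9),rate=60,f_stop=5); say("down")
    h=env.move_l(W(60,y,9),rate=12,f_stop=4); say(f"press {h}")
    p=G(env.read_state()["tool_pos"])
    env.move_l(W(p[0]-12,y,9),rate=40); env.move_l(W(p[0]-12,y,90),rate=120)
    env.reach(W(70,185,100),Q(GA)); say("park")
    a=viewer.camera("scene");b=viewer.camera("top")
    A=cv2.resize(a[170:250,255:400],(798,440),interpolation=cv2.INTER_CUBIC)[180:]
    B=cv2.resize(b[190:250,190:325],(798,340),interpolation=cv2.INTER_CUBIC)
    cv2.imwrite("pics/c_5.png",np.vstack([A,B]))
```

```text
[[   7.   -7.]
 [  13.  -27.]
 [  12.  -72.]
 [  16. -141.]]
down t20.6 G [46.3 -0. ] tip 9.4 F [-0.37  0.18] w 8.0
press True t21.4 G [55.6  0. ] tip 8.6 F [-0.97  0.17] w 8.0
park t23.8 G [ 69.7 184.6] tip 99.4 F [0.33 0.39] w 8.1
```

View pics/c_5.png

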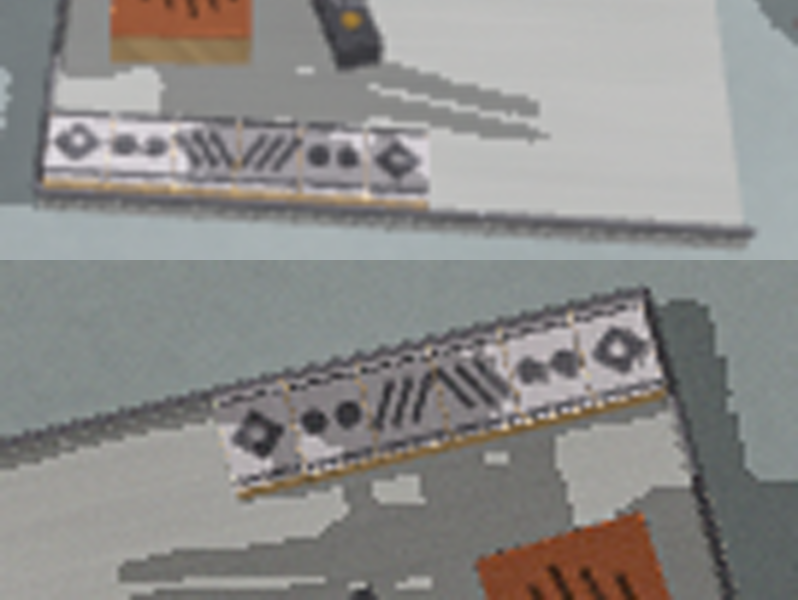

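The picture is unchanged: all six cuts are closed up, against the head at (650,340) and along the rim, and the press stopped at the same rim depth (55.6 against 55.9). The bystanders in these views are where they were, so I'm handing in.

```bash
python3 -c "
from station import workorder
print(workorder.sign_off())"
```

```text
the job is handed in; nothing more can be done
None
```

The job is handed in at about 24 s: in the last pictures all six cuts stand closed up against the head and along the far rim, with the bystanders in view not visibly moved; the hand-in gave no verdict.

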